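Pin the microscope stage for transport

TASK

Lock the microscope stage for transport. First slide the black top plate back by its post until its hole lies over the middle of the slot underneath; then take the tapered steel pin out of its white block and press it down through the stacked holes so that it pulls the plates into line and its shoulder sits flush on the top plate. The lowest hole sits 8 mm off centre to one side or another, so feel for it with the tip and press gently rather than forcing the pin (15 N is plenty); let go of the pin, and leave the bottle, the lens and the flask where they stand.

Things in the scene. Friction and masses are not known exactly. Their poses are not given: they have to be found in the camera images.
- base: white stage base, fixed, but differently placed and turned each time: 150 mm (its x) by 200 mm (its y) by 44 mm high, z up. Its origin is at bench level straight under base_mark; it reaches 40 mm to +y and 160 mm to -y from there. A black knob on its +x side and a small plunger on its -x side are for looks
- base_mark (a point): centre of the steel bush in the white base, at its top face, 44 mm above the bench. The bush is eccentric: its 16 mm hole, 16 mm deep and open below, lies 8 mm off this point, in a direction that differs each time and is not measured. The bush is seized and does not give: look down the holes or find its hole by feel. It alone settles where the pin goes
- saddle (a joint): slide of the aluminium middle plate (saddle), in m along the base's +x; 0 when its slot is centred over base_mark. It rides on a spring that brings it back to about +4 mm (0.3 N per mm away from there) when let go, and has 12 mm of travel either way. It carries the black top plate, which shares its x movement
- slot (a point): centre of the slot in the aluminium saddle, at its top face, 50 mm above the bench; the slot is 16 mm wide (base's x) and 34 mm long (base's y). The saddle is 112 by 150 by 6 mm; two steel guide bars on it, on either side of the black plate, rise to 63 mm above the bench at 44 to 54 mm from the slot's centre in x
- plate (a joint): slide of the black top plate on the saddle, in m; 0 when its hole is over the middle of the saddle's slot; grows as the plate is drawn out along the base's -y. It starts 28 to 50 mm out, can overrun 14 mm past 0, drags with about 2.5 N and stays where it is left
- plate_hole (a point): centre of the hole mouth on the top of the black plate, 56 mm above the bench; 16 mm diameter. The plate is 84 by 127 by 6 mm; the hole is 17 mm from its +y end
- post_top (a point): top of the upright steel post on the black plate, 98 mm above the bench: 14 mm diameter, 36 mm tall above the plate with a 3 mm high, 20 mm wide collar at its foot, 80 mm from the plate's hole towards the base's -y.
- pin: loose tapered steel pin, about 150 g, upright in its block. Origin: middle of the underside of its shoulder, z up along the pin. Above: shoulder disc 27 mm wide, 5 mm thick, then a round grip 18 mm wide up to 42 mm. Below: shank 14.5 mm wide for 20 mm, then a 24 mm long taper to a flat 5 mm wide tip. Home, the origin is 56 mm above the bench on the axis of the bush's hole
- pin_tip (a point): tip of the pin, 44 mm below its origin. Driving the pin home against spring and drag takes up to about 10 N downward before the shoulder seats, then the force rises sharply
- holder_top (a point): middle of the top of the white plastic pin block, fixed to the bench, 64 by 64 by 60 mm, with a 19 mm through hole in which the pin is parked with its shoulder resting on the block
- cleaner: bystander: white bottle, 48 mm diameter, 120 mm tall, origin at the middle of its underside
- objective: bystander: brass microscope lens, 34 mm diameter, 52 mm tall, origin at the middle of its underside
- flask: bystander: flat clear culture flask, 110 by 75 by 28 mm, origin at the middle of its underside
Things that resemble listed ones, but are neither listed nor needed, are in the scene too. Of the things that look like the pin, the smaller one is meant. Leave any red look-alike of the part that bears holder_top alone.

How it is judged:
On the way, in this order (a step that is already met when the one before it is completed fails the run):
1. the top plate is slid back until its hole is within 5 mm of the middle of the slot, the pin still parked (value of joint plate between -0.005 and 0.005 m and distance of pin from where it was at the start of the episode below 0.01 m), for 0.2 s.
2. the pin is drawn clear out of its block (z of pin_tip in the frame of holder_top above 0.003 m), for 0.1 s.
At the end, for the whole second after the job is handed in: The pin is let go and at rest in the stacked holes: shoulder within 2 mm of the top plate, within 10.5 mm of the bush's centre and within 0.06 rad of square (which it can only be with all the holes pulled into line); bottle, lens and flask within 20 mm of where they stood (z of pin in the frame of base between 0.053 and 0.058 m and horizontal distance between pin and base_mark below 0.0105 m and angle between the z axis of pin and the z axis of base, either way round below 0.06 rad and linear speed of pin below 0.01 m/s and distance of each of cleaner, objective, flask from where it was at the start of the episode below 0.02 m); the robot touches nothing.
It fails at once if the pin is forced: its contacts on the stage add up to more than 50 N (a push of some 20 to 25 N) (contact force between pin and base above 50 N).
It fails at once if the bottle is pushed more than 20 mm or knocked over (distance of cleaner from where it was at the start of the episode above 0.02 m or angle between cleaner's own z axis and vertical above 0.5 rad).
It fails at once if the lens is pushed more than 20 mm or knocked over (distance of objective from where it was at the start of the episode above 0.02 m or angle between objective's own z axis and vertical above 0.5 rad).
It fails at once if the flask is pushed more than 20 mm or knocked over (distance of flask from where it was at the start of the episode above 0.02 m or angle between flask's own z axis and vertical above 0.5 rad).
It also fails if it takes over 72 s, if anything falls off the work surface, if the arm or the gripper's body presses on something with over 40 N, if the wrist force passes 120 N, or if a joint passes its speed limit or range.

ROBOT

A 6-joint arm with a two-finger parallel gripper is mounted at the origin on the work surface. World frame = base frame: x ahead of the robot, y to its left, z up, the work surface at z = 0. Lengths are in m, angles in rad, forces in N, time in s.
With the tool pointing down it reaches from about 0.275 to 0.975 m from the base axis. Payload 8.4 kg.
Tool frame: the origin (TCP) lies on the centre line of the jaws, within the pads' length; the fingertips stand 14 mm ahead of it and the grasp point (between the pads) lies 5 mm behind it; z points along the fingers, y is the line along which they close (so a half turn about z gives the same grasp; the last joint's range is limited). The gripper opens to 92 mm and grips with 3 to 60 N. Pads are 20 mm wide; open, the fingers measure 128 mm over their backs; the gripper's body (75 mm by 189 mm) begins 69 mm behind the grasp point.
Start: joints at [1.191, 0.353, 1.633, -0, 1.155, -0.002], TCP at [0.231, 0.581, 0.229] pointing down, gripper open.
Joint ranges: [-2.63, 2.63], [-0.92, 2.1], [0.06, 2.66], [-1.3, 4.44], [0, 2.69], [-3.02, 3.02]. Speed limits (rad/s): [2.22, 2.22, 2.79, 3.14, 3.14, 3.14].

INTERFACE

Orientations are given as a unit quaternion [w, x, y, z].
In Python, from bench import r gives the robot as it stands. The module is installed in compiled form; this text tells all that it offers.
- The arm moves only by the tool drive_tool, never from a script. Its argument "moves" is a list of rows, each an object with "grip": the finger opening in m, from 0 to 0.0919; "delta_pos": the shift along the world's x, y, z in m, a list of three; "rotation": the turn, a rotation vector about the world's x, y, z in degrees, a list of three. A call has 1 to 12 rows; each row shifts and turns the commanded pose from where the row before left it; what a row does not reach is not made up. A row lasts 1/10 s, in which the tool goes at most 50 mm and 8.59 degrees, less where a joint would pass 70% of its speed; a pose out of reach is approached as far as the arm can. A call with a gripper value outside its range is refused whole. The fingers move at their own pace and stop on an object; the grip force is fixed at half the most. Time passes only in rows, so rows that do not move let the fingers close. It gives the time, the measured TCP pose, the force, the opening and the grip force at its end, in the units of the state.
- r.observe(): the state, without advancing time (a new reading comes with each control period).
- r.snapshot(name): name is "scene" or "top" or "wrist"; returns a dict with "image" (420x560x3 uint8, red, green, blue), "fx", "fy", "cx", "cy" (pixels), "distortion" ([k1, k2, p1, p2, k3] as OpenCV has them; the pictures are not rectified), "origin" and "attitude" of the camera in the world. Camera axes: x right, y up, looking along -z (the intrinsics and any distortion apply to the point x, -y, -z); pixel columns grow to the right and rows downward; lengths in m; the calibration is good to about 2 mm. A picture is of the moment at which its call begins. There is no depth.
- r.sign_off(): hands the job in; it is judged then, once.
Trained networks look in a picture, given as the dict that the camera call returned (one of the last four; its "shot" number tells which), for a name from the list of things; names that differ only in an ending like _2 or _b are one class to them, and where a whole thing is asked for, a point or a joint stands for the part that bears it (a point fixed in the world has none). Each returns a list of dicts, best first, with "conf" (0 to 1); they miss things now and then, are a little off and sometimes report something else, mostly with a low value. They report only what shows in the picture. A call takes as long as a camera call. They do not tell look-alikes from the thing itself.
- r.recognise(picture, thing): "xyz" ([x, y, z] in m, in the coordinates of the camera as it stood for that picture, good to about 4 mm: the middle of the surface that is visible of it).
The state is a dict: "t": time; "joint_positions": joint angles; "qd": joint speeds; "joint_efforts": joint torques, N m; "eef_pos": TCP position; "ee_rot": TCP orientation; "contact_force": force on the tool from outside, world axes, zero at the start; "wrist_torque": the same for the moment, N m; "width": finger opening in m; "grip_force": force on a finger pad.
Only numpy, scipy, OpenCV 4.12 (cv2) and the standard library are available. Lean on these libraries where they do the work, as an engineer would, in place of code of your own. Each camera call takes 0.05 s, during which the arm holds its last target. There are 200 camera calls.

## Working session

There is one attempt and no reset: what is moved stays moved. The work goes in short steps, Python scripts to look and compute and a tool call to move; the robot and the scene stay as the last step left them, time stands still between calls to the robot, and variables do not carry over. Pictures are saved under pics/ and viewed, at most 10 in all, crops included, and the job is handed in when it is done.

Besides the shell and the picture viewer there is one more tool, called after ">>>" as a command line: name --argument value ..., lists and objects as JSON in quotes. drive_tool: Moves the arm, as the interface text tells. Its arguments: {"type":"object","properties":{"moves":{"type":"array"}},"required":["moves"]}

```bash
mkdir -p pics
cat > h.py <<'E'
import numpy as np, cv2
from bench import r
from scipy.spatial.transform import Rotation as R
def att(p):
    a=np.array(p["attitude"],float)
    return a if a.shape==(3,3) else R.from_quat(a[[1,2,3,0]]).as_matrix()
def K(p): return np.array([[p["fx"],0,p["cx"]],[0,p["fy"],p["cy"]],[0,0,1]],float)
def ray(p,u,v):
    q=cv2.undistortPoints(np.array([[[u,v]]],float),K(p),np.array(p["distortion"],float))[0,0]
    d=att(p)@np.array([q[0],-q[1],-1]); return np.array(p["origin"]),d/np.linalg.norm(d)
def atz(p,u,v,z):
    o,d=ray(p,u,v); return o+d*(z-o[2])/d[2]
def proj(p,X):
    c=(np.array(X)-np.array(p["origin"]))@att(p)
    c=np.array([[c[0],-c[1],-c[2]]])
    return cv2.projectPoints(c,np.zeros(3),np.zeros(3),K(p),np.array(p["distortion"],float))[0][0,0]
def world(p,x): return np.array(p["origin"])+att(p)@np.array(x)
def tri(obs):
    A=np.zeros((3,3));b=np.zeros(3)
    for p,u,v in obs:
        o,d=ray(p,u,v);M=np.eye(3)-np.outer(d,d);A+=M;b+=M@o
    return np.linalg.solve(A,b)
def save(p,n,crop=None,s=1):
    im=p["image"][:,:,::-1]
    if crop: im=im[crop[1]:crop[3],crop[0]:crop[2]]
    cv2.imwrite("pics/"+n,cv2.resize(im,None,fx=s,fy=s,interpolation=cv2.INTER_CUBIC))
E
cat > a.py <<'E'
from h import *
import pickle
np.set_printoptions(precision=4,suppress=True)
ims=[]
for n in ["scene","top"]:
    p=r.snapshot(n); ims.append(p["image"]); pickle.dump(p,open(n+".pkl","wb"))
    print(n,p["origin"])
    for t in ["base_mark","slot","plate_hole","post_top","pin","pin_tip","holder_top","cleaner","objective","flask","base"]:
        try:
            for d in r.recognise(p,t)[:4]:
                w=world(p,d["xyz"]); print(t,round(d["conf"],2),w,proj(p,w).round())
        except Exception as e: print(t,e)
im=np.vstack(ims)[:,:,::-1]
cv2.imwrite("pics/a1.png",cv2.resize(ims[0][:,:,::-1],(800,600),interpolation=cv2.INTER_CUBIC))
cv2.imwrite("pics/a2.png",cv2.resize(ims[1][:,:,::-1],(800,600),interpolation=cv2.INTER_CUBIC))
print(r.observe())
E
python3 a.py
```

```text
scene [1.2771 0.265  0.7393]
base_mark 0.87 [ 0.595  -0.0881  0.0483] [203. 221.]
slot 0.81 [ 0.5714 -0.0884  0.0528] [207. 211.]
slot 0.17 [ 0.57   -0.1299  0.0512] [188. 208.]
plate_hole 0.83 [ 0.5711 -0.1274  0.0546] [189. 207.]
post_top 0.88 [ 0.5667 -0.134   0.0526] [187. 206.]
pin 0.78 [0.5762 0.2888 0.0753] [398. 239.]
pin 0.63 [0.4965 0.2069 0.0788] [361. 203.]
pin_tip 0.74 [0.5011 0.2036 0.0776] [358. 205.]
pin_tip 0.69 [0.5808 0.295  0.0728] [401. 243.]
holder_top 0.95 [0.5152 0.2102 0.0454] [359. 222.]
holder_top 0.56 [0.4005 0.2412 0.0534] [382. 186.]
cleaner 0.77 [0.7165 0.2812 0.0738] [384. 298.]
objective 0.5 [0.377  0.0978 0.0308] [318. 177.]
flask 0.68 [0.7822 0.1155 0.0283] [276. 325.]
flask 0.49 [0.4988 0.2048 0.0771] [359. 204.]
base 0.82 [ 0.5948 -0.0894  0.0465] [203. 221.]
base 0.38 [ 0.5721 -0.1252  0.0542] [190. 208.]
top [0.5413 0.0632 0.8096]
base_mark 0.59 [ 0.5602 -0.0955  0.0498] [355. 218.]
slot 0.65 [ 0.5626 -0.0998  0.0598] [358. 217.]
plate_hole 0.77 [ 0.562  -0.1271  0.057 ] [372. 217.]
post_top 0.84 [ 0.5685 -0.1253  0.0544] [370. 214.]
pin 0.69 [0
[... 362 characters left out ...]
160. 147.]
objective 0.58 [0.3746 0.1021 0.0425] [254. 315.]
flask 0.83 [0.7628 0.11   0.0305] [249. 119.]
base 0.61 [ 0.5535 -0.1003  0.0515] [357. 222.]
base 0.55 [0.4932 0.2034 0.0903] [196. 256.]
{'t': 1.2, 'joint_positions': array([ 1.1906,  0.353 ,  1.6334,  0.    ,  1.1552, -0.0024]), 'qd': array([-0.0011, -0.001 , -0.    , -0.002 , -0.0009, -0.0013]), 'joint_efforts': array([ -0.0002, -59.3764, -33.4578,   0.0698,   0.0158,  -0.0001]), 'eef_pos': array([0.2306, 0.5809, 0.2286]), 'ee_rot': array([-0.    ,  0.1878,  0.9822, -0.    ]), 'contact_force': array([ 0.2587, -0.4729,  0.3519]), 'wrist_torque': array([-0.0634, -0.0283,  0.0535]), 'grip_force': 0.0, 'width': 0.09182279101946421}
```

View pics/a1.png

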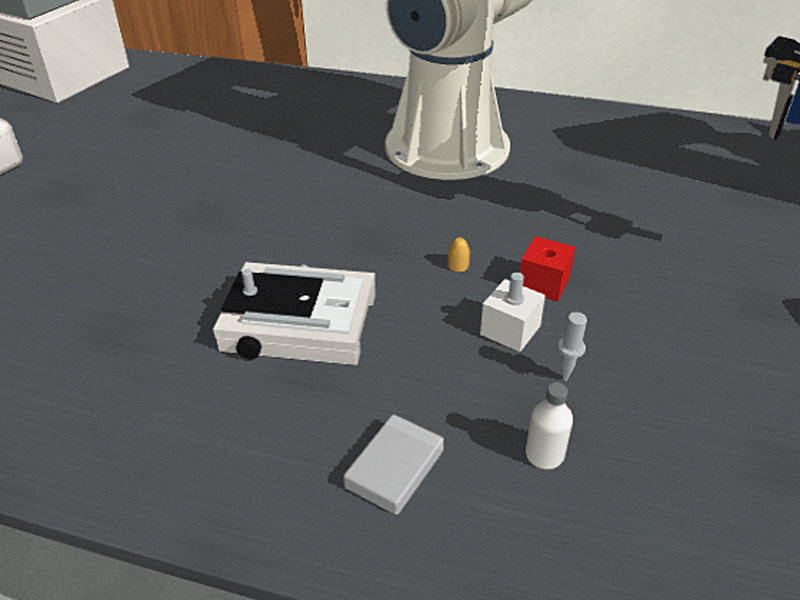

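View pics/a2.png

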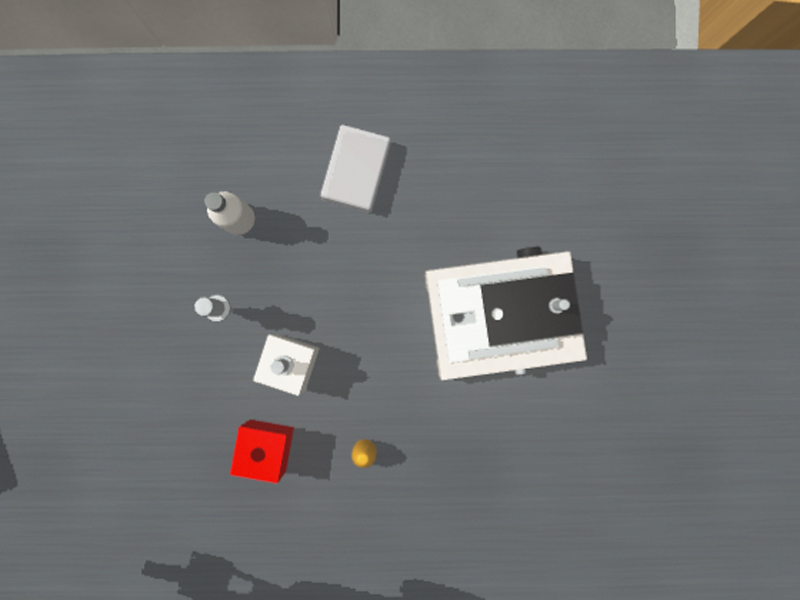

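The real pin stands in the white block (scene 516,290; top 280,367). The larger free-standing look-alike is at scene 573,345 / top 210,307, and the red block at top 260,453 is a decoy. The stage is at top 505,315, with plate hole (497,314), post (558,306) and slot (460,318). I'll confirm with a crop.

```bash
cat > b.py <<'E'
from h import *
import pickle
np.set_printoptions(precision=4,suppress=True)
S=pickle.load(open("scene.pkl","rb"));T=pickle.load(open("top.pkl","rb"))
k=.7
def P(p,u,v): return (p,(u+.5)*k-.5,(v+.5)*k-.5)
C=[atz(*P(T,*q),.044) for q in [(427,271),(570,252),(586,359),(441,379)]]
for c in C: print(c)
for a,b in [(0,1),(3,2),(0,3),(1,2)]:
    d=C[b]-C[a]; print(np.linalg.norm(d),np.degrees(np.arctan2(d[1],d[0])))
print("post",tri([P(S,247,270),P(T,558.5,305.5)]),atz(*P(T,558.5,305.5),.098))
print("hole",tri([P(S,305,297.5),P(T,497.5,314)]),atz(*P(T,497.5,314),.056))
print("pin",tri([P(S,517,276),P(T,278.5,367.5)]),atz(*P(T,278.5,367.5),.102))
print("big",tri([P(S,577,316),P(T,204.5,307.5)]))
print("block",[atz(*P(T,*q),.06) for q in [(270,335),(318,346),(300,395),(254,382)]])
a=cv2.resize(T["image"][195:280,165:235,::-1],(400,486),interpolation=cv2.INTER_CUBIC)
a2=cv2.resize(T["image"][200:240,300:340,::-1],(400,486),interpolation=cv2.INTER_CUBIC)
cv2.imwrite("pics/b.png",np.hstack([cv2.resize(S["image"][180:280,330:425,::-1],(400,486),interpolation=cv2.INTER_CUBIC),a2]))
E
python3 b.py
```

```text
[0.6177 0.0118 0.044 ]
[ 0.6423 -0.186   0.044 ]
[ 0.4951 -0.2038  0.044 ]
[ 0.4702 -0.0052  0.044 ]
0.19937976343432787 -82.92483113960076
0.20009567695228297 -82.84052402322125
0.14851690360484338 -173.39650454932902
0.14821830996080465 -173.12078754905082
post [ 0.5677 -0.156   0.0937] [ 0.5667 -0.1517  0.098 ]
hole [ 0.5573 -0.0816  0.0516] [ 0.5575 -0.0816  0.056 ]
pin [0.4915 0.2055 0.0994] [0.4919 0.204  0.102 ]
big [0.5679 0.293  0.1146]
block [array([0.5323, 0.2238, 0.06  ]), array([0.517 , 0.1597, 0.06  ]), array([0.4524, 0.1837, 0.06  ]), array([0.4701, 0.2449, 0.06  ])]
```

View pics/b.png

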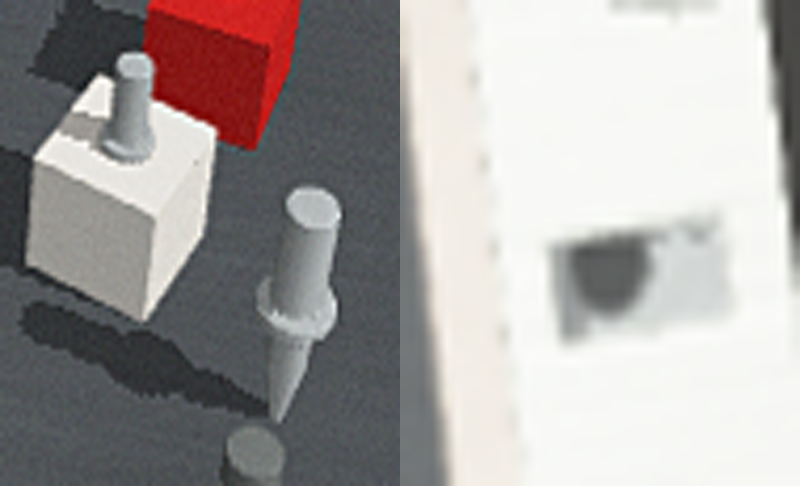

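The crop confirms it: the small pin is in the white block and the bigger one stands loose. The bush hole shows as a dark disc at the +y, +x end of the slot. I'll move above the post.

>>> drive_tool --moves '[{"grip":0.06,"delta_pos":[0.0198,-0.0431,0],"rotation":[0,0,7.2]},{"grip":0.06,"delta_pos":[0.0198,-0.0431,0],"rotation":[0,0,7.2]},{"grip":0.06,"delta_pos":[0.0198,-0.0431,0],"rotation":[0,0,7.2]},{"grip":0.06,"delta_pos":[0.0198,-0.0431,0],"rotation":[0,0,7.2]},{"grip":0.06,"delta_pos":[0.0198,-0.0431,0],"rotation":[0,0,0]},{"grip":0.06,"delta_pos":[0.0198,-0.0431,0],"rotation":[0,0,0]},{"grip":0.06,"delta_pos":[0.0198,-0.0431,0],"rotation":[0,0,0]},{"grip":0.06,"delta_pos":[0.0198,-0.0431,0],"rotation":[0,0,0]},{"grip":0.06,"delta_pos":[0.0198,-0.0431,0],"rotation":[0,0,0]},{"grip":0.06,"delta_pos":[0.0198,-0.0431,0],"rotation":[0,0,0]},{"grip":0.06,"delta_pos":[0.0198,-0.0431,0],"rotation":[0,0,0]},{"grip":0.06,"delta_pos":[0.0198,-0.0431,0],"rotation":[0,0,0]}]'

```text
t: 2.4
eef_pos: [0.4688, 0.0618, 0.2289]
ee_rot: [0.0, -0.062, 0.998, 0.0]
contact_force: [0.1, 0.5, 0.1]
width: 0.06
grip_force: 0.0
```

>>> drive_tool --moves '[{"grip":0.06,"delta_pos":[0.0198,-0.0431,0],"rotation":[0,0,0]},{"grip":0.06,"delta_pos":[0.0198,-0.0431,0],"rotation":[0,0,0]},{"grip":0.06,"delta_pos":[0.0198,-0.0331,0],"rotation":[0,0,0]},{"grip":0.06,"delta_pos":[0.015,-0.01,0],"rotation":[0,0,0]},{"grip":0.06,"delta_pos":[0,0,0],"rotation":[0,0,0]},{"grip":0.06,"delta_pos":[0,0,0],"rotation":[0,0,0]}]'

```text
t: 3.0
eef_pos: [0.542, -0.0654, 0.2283]
ee_rot: [-0.0, -0.062, 0.998, 0.0]
contact_force: [-0.5, 0.2, -0.1]
width: 0.0601
grip_force: 0.0
```

```bash
cat > c.py <<'E'
from h import *
import pickle
np.set_printoptions(precision=4,suppress=True)
p=r.snapshot("wrist"); pickle.dump(p,open("w1.pkl","wb")); s=r.observe()
print(p["origin"],att(p),s["t"],s["eef_pos"],s["ee_rot"],s["contact_force"])
save(p,"c.png",None,800/560)
yh=np.array([-.1236,.9923,0]);xh=np.array([.9923,.1236,0])
T=pickle.load(open("top.pkl","rb"))
print("bush from top",atz(T,321,221.7,.044))
for n,X in [("post",(.5667,-.1535,.098)),("hole",(.5575,-.0816,.056)),("mark",(.5489,-.0364,.044))]: print(n,proj(p,X))
E
python3 c.py
```

```text
[ 0.4737 -0.0749  0.3847] [[-0.1242 -0.9624 -0.2416]
 [ 0.9923 -0.1205 -0.0301]
 [-0.0001 -0.2435  0.9699]] 3.05 [ 0.5417 -0.0649  0.2284] [-0.0005 -0.0625  0.998   0.0002] [ 0.6157 -0.7882 -0.126 ]
bush from top [ 0.5543 -0.0308  0.044 ]
post [183.4215 223.2252]
hole [264.8586 211.8526]
mark [308.505  206.4563]
```

View pics/c.png

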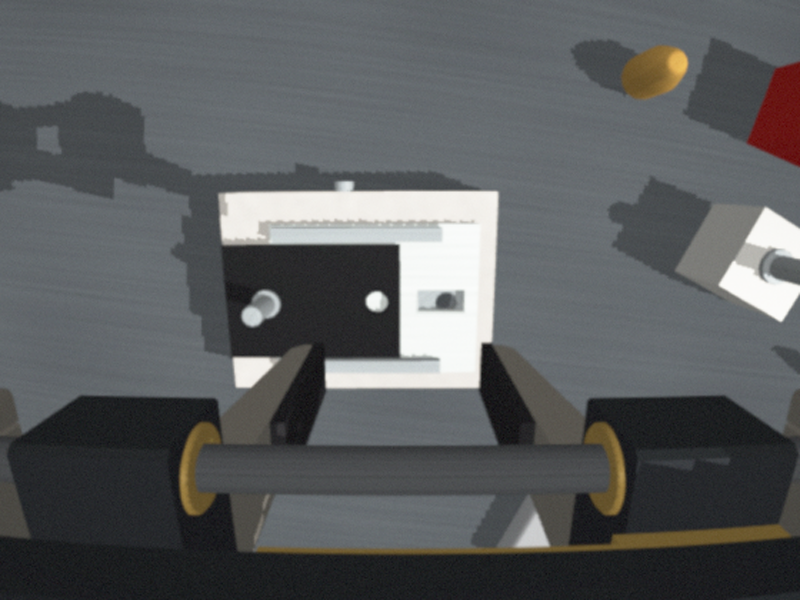

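```bash
cat > d.py <<'E'
from h import *
import pickle
np.set_printoptions(precision=4,suppress=True)
W=pickle.load(open("w1.pkl","rb"));T=pickle.load(open("top.pkl","rb"));S=pickle.load(open("scene.pkl","rb"))
k=.7
def P(p,u,v): return (p,(u+.5)*k-.5,(v+.5)*k-.5)
print("post W98",atz(*P(W,252.5,315.5),.098),tri([P(W,252.5,315.5),P(T,560,305)]),tri([P(W,252.5,315.5),P(S,247,270)]))
print("hole",atz(*P(W,376.5,301),.056),tri([P(W,376.5,301),P(T,497.5,314)]))
print("slot",atz(*P(W,440.5,300.5),.050))
print("bush",atz(*P(W,446,301),.044))
C=[atz(*P(W,*q),.044) for q in [(220,192),(498,191),(480,387),(236,387)]]
for c in C:print(c)
m=W["image"][185:240,270:345].mean(2).astype(int)
big=cv2.resize(W["image"][185:240,250:345,::-1],None,fx=8,fy=8,interpolation=cv2.INTER_CUBIC); cv2.imwrite("pics/d.png",big)
xh=np.array([.9923,.1236]);yh=np.array([-.1236,.9923])
mk=(C[1]+C[2])[:2]/2-.04*yh; print("mark",mk)
E
python3 d.py
```

```text
post W98 [ 0.5651 -0.1599  0.098 ] [ 0.5677 -0.1596  0.0886] [ 0.5665 -0.1607  0.0928]
hole [ 0.5563 -0.0832  0.056 ] [ 0.5578 -0.0832  0.0493]
slot [ 0.5516 -0.0368  0.05  ]
bush [ 0.5529 -0.032   0.044 ]
[ 0.4932 -0.2043  0.044 ]
[ 0.4685 -0.0069  0.044 ]
[0.6185 0.0049 0.044 ]
[ 0.6431 -0.1867  0.044 ]
mark [ 0.5485 -0.0407]
```

View pics/d.png

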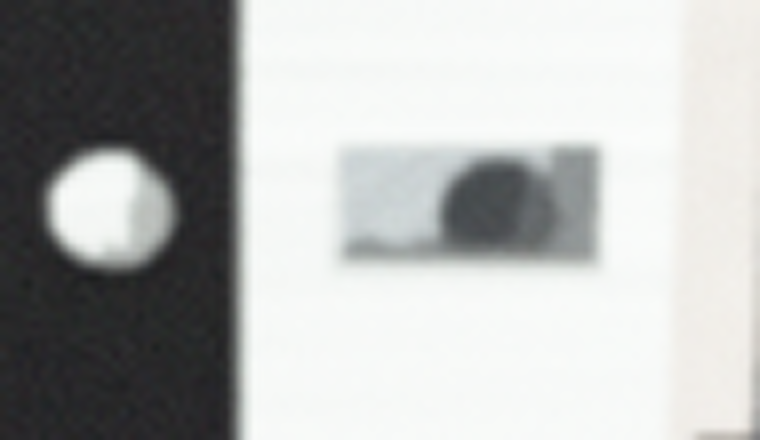

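>>> drive_tool --moves '[{"grip":0.06,"delta_pos":[0.0085,-0.032,0],"rotation":[0,0,0]},{"grip":0.06,"delta_pos":[0.0085,-0.032,0],"rotation":[0,0,0]},{"grip":0.06,"delta_pos":[0.0083,-0.032,0],"rotation":[0,0,0]},{"grip":0.06,"delta_pos":[0,0,-0.03],"rotation":[0,0,0]},{"grip":0.06,"delta_pos":[0,0,-0.03],"rotation":[0,0,0]},{"grip":0.06,"delta_pos":[0,0,-0.03],"rotation":[0,0,0]},{"grip":0.06,"delta_pos":[0,0,0],"rotation":[0,0,0]},{"grip":0.06,"delta_pos":[0,0,0],"rotation":[0,0,0]}]'

```text
t: 3.85
eef_pos: [0.5675, -0.1606, 0.139]
ee_rot: [-0.0, -0.063, 0.998, 0.0]
contact_force: [0.4, -0.6, 0.4]
width: 0.0597
grip_force: 0.0
```

>>> drive_tool --moves '[{"grip":0.06,"delta_pos":[0,0,-0.027],"rotation":[0,0,0]},{"grip":0.06,"delta_pos":[0,0,-0.026],"rotation":[0,0,0]},{"grip":0.06,"delta_pos":[0,0,0],"rotation":[0,0,0]},{"grip":0.03,"delta_pos":[0,0,0],"rotation":[0,0,0]},{"grip":0.0,"delta_pos":[0,0,0],"rotation":[0,0,0]},{"grip":0.0,"delta_pos":[0,0,0],"rotation":[0,0,0]},{"grip":0.0,"delta_pos":[0,0,0],"rotation":[0,0,0]},{"grip":0.0,"delta_pos":[0,0,0],"rotation":[0,0,0]}]'

```text
t: 4.65
eef_pos: [0.5681, -0.1617, 0.0862]
ee_rot: [0.0, -0.062, 0.998, -0.0]
contact_force: [1.3, -0.9, -1.1]
width: 0.022
grip_force: 0.0
```

>>> drive_tool --moves '[{"grip":0.0,"delta_pos":[0,0,0],"rotation":[0,0,0]},{"grip":0.0,"delta_pos":[0,0,0],"rotation":[0,0,0]},{"grip":0.0,"delta_pos":[0,0,0],"rotation":[0,0,0]}]'

```text
t: 4.95
eef_pos: [0.568, -0.1616, 0.0858]
ee_rot: [0.0, -0.062, 0.998, 0.0]
contact_force: [-0.4, 0.9, 3.1]
width: 0.0129
grip_force: 30.0
```

>>> drive_tool --moves '[{"grip":0.0,"delta_pos":[-0.0012,0.0094,0],"rotation":[0,0,0]},{"grip":0.0,"delta_pos":[-0.0012,0.0094,0],"rotation":[0,0,0]},{"grip":0.0,"delta_pos":[-0.0012,0.0094,0],"rotation":[0,0,0]},{"grip":0.0,"delta_pos":[-0.0011,0.0092,0],"rotation":[0,0,0]},{"grip":0.0,"delta_pos":[-0.0011,0.0092,0],"rotation":[0,0,0]},{"grip":0.0,"delta_pos":[0,0,0],"rotation":[0,0,0]},{"grip":0.0,"delta_pos":[0,0,0],"rotation":[0,0,0]},{"grip":0.0,"delta_pos":[0,0,0],"rotation":[0,0,0]}]'

```text
t: 5.75
eef_pos: [0.5619, -0.1135, 0.0857]
ee_rot: [-0.0, -0.062, 0.998, 0.001]
contact_force: [0.7, 3.6, 5.4]
width: 0.0131
grip_force: 30.0
```

```bash
cat > e.py <<'E'
from h import *
import pickle
np.set_printoptions(precision=4,suppress=True)
T=r.snapshot("top"); pickle.dump(T,open("t2.pkl","wb")); s=r.observe()
print(s["t"],s["eef_pos"],s["contact_force"],s["width"])
W=r.snapshot("wrist"); pickle.dump(W,open("w2.pkl","wb"))
a=cv2.resize(W["image"][:,:,::-1],(400,300)); c=proj(T,(.552,-.035,.056)).astype(int); print(c, proj(W,(.552,-.035,.056)))
b=cv2.resize(T["image"][c[1]-20:c[1]+20,c[0]-20:c[0]+20,::-1],(400,400),interpolation=cv2.INTER_CUBIC)
a=np.vstack([a,np.zeros((100,400,3),np.uint8)])
cv2.imwrite("pics/e.png",np.hstack([a,b]))
E
python3 e.py
```

```text
5.8 [ 0.5619 -0.1135  0.0857] [-0.0193  2.3328  5.8489] 0.013146854058295398
[323 222] [412.8382 247.3327]
```

View pics/e.png

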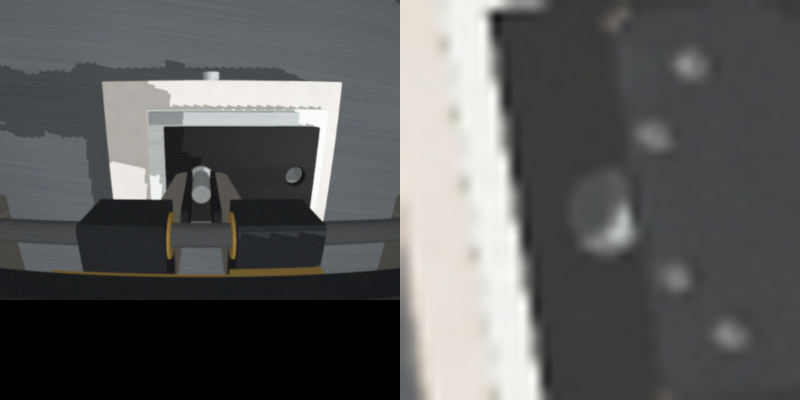

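```bash
cat > f.py <<'E'
from h import *
import pickle
np.set_printoptions(precision=4,suppress=True)
T=pickle.load(open("t2.pkl","rb"));W=pickle.load(open("w2.pkl","rb"))
R0=np.array([[.9923,.1236],[-.1236,.9923]])
X=atz(T,322.9,222.6,.056);print("hole T",X,R0@X[:2])
X=atz(W,(293.5+.5)*1.4-.5,(174.5+.5)*1.4-.5,.056);print("hole W",X,R0@X[:2])
X=atz(T,321,221.7,.044);print("bush",X,R0@X[:2])
for z,row in [(.056,222.6)]: 
    g=T["image"][222,295:335].mean(1); print(g.round())
E
python3 f.py
```

```text
hole T [ 0.5523 -0.033   0.056 ] [ 0.544 -0.101]
hole W [ 0.5503 -0.0365  0.056 ] [ 0.5416 -0.1042]
bush [ 0.5543 -0.0308  0.044 ] [ 0.5462 -0.0991]
[105. 105. 104. 104. 105. 104. 111. 153. 212. 225. 225. 224. 225. 223.
 224. 233. 242. 242. 232. 135.  61.  60.  59.  59.  63.  79.  80.  80.
  82.  99. 119.  62.  75.  72.  72.  71.  72.  70.  71.  70.]
```

>>> drive_tool --moves '[{"grip":0.04,"delta_pos":[0,0,0],"rotation":[0,0,0]},{"grip":0.05,"delta_pos":[0,0,0],"rotation":[0,0,0]},{"grip":0.05,"delta_pos":[0,0,0],"rotation":[0,0,0]},{"grip":0.05,"delta_pos":[0,0,0.03],"rotation":[0,0,0]},{"grip":0.05,"delta_pos":[0,0,0.04],"rotation":[0,0,0]},{"grip":0.05,"delta_pos":[0,0,0.04],"rotation":[0,0,0]},{"grip":0.05,"delta_pos":[-0.007,0.032,0],"rotation":[0,0,0]},{"grip":0.05,"delta_pos":[-0.007,0.032,0],"rotation":[0,0,0]},{"grip":0.05,"delta_pos":[-0.007,0.032,0],"rotation":[0,0,0]},{"grip":0.05,"delta_pos":[-0.007,0.032,0],"rotation":[0,0,0]},{"grip":0.05,"delta_pos":[-0.007,0.032,0],"rotation":[0,0,0]},{"grip":0.05,"delta_pos":[-0.007,0.032,0],"rotation":[0,0,0]}]'

```text
t: 7.05
eef_pos: [0.5193, 0.0782, 0.1954]
ee_rot: [-0.0, -0.062, 0.998, 0.0]
contact_force: [0.5, -0.9, -0.6]
width: 0.05
grip_force: 0.0
```

```bash
cat > g.py <<'E'
from h import *
import pickle,sys
np.set_printoptions(precision=4,suppress=True)
W=r.snapshot("wrist"); pickle.dump(W,open("w3.pkl","wb"));s=r.observe();print(s["t"],s["eef_pos"],s["width"])
T=r.snapshot("top"); pickle.dump(T,open("t3.pkl","wb"))
for p in (W,T):
  for d in r.recognise(p,"pin")[:3]: w=world(p,d["xyz"]);print(d["conf"],w,proj(p,w))
c=proj(W,(.4917,.2048,.102));c2=proj(T,(.552,-.035,.056));print(c,c2)
a=cv2.resize(W["image"][:,:,::-1],(560,420))
c2=c2.astype(int)
b=cv2.resize(T["image"][c2[1]-15:c2[1]+15,c2[0]-12:c2[0]+12,::-1],(240,300),interpolation=cv2.INTER_CUBIC)
cv2.imwrite("pics/g.png",np.hstack([a,np.vstack([b,np.zeros((120,240,3),np.uint8)])]))
E
python3 g.py
```

```text
7.1 [0.5183 0.0817 0.1953] 0.050144799193665206
0.95 [0.5898 0.3601 0.0268] [518.5785 290.2428]
0.94 [0.4904 0.1971 0.0865] [427.7289 198.7085]
0.89 [0.5954 0.3704 0.0269] [119.4299 203.2129]
0.61 [ 0.562  -0.1066  0.0576] [361.1534 217.1711]
[444.7552 205.5181] [323.957  222.7402]
```

View pics/g.png

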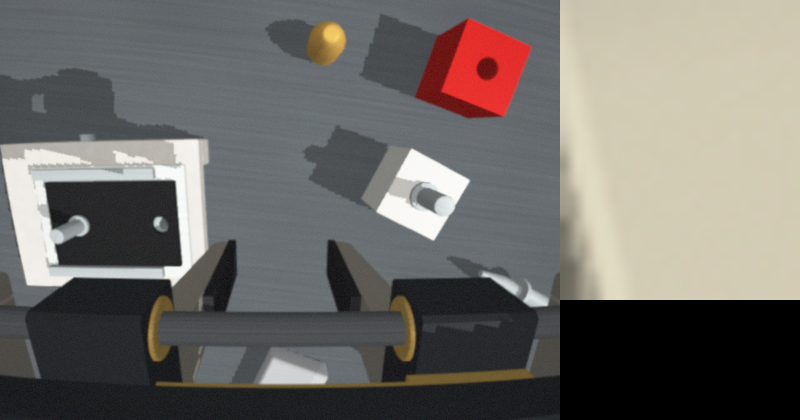

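The pin's top is at (444,206), matching my estimate. The loose look-alike has toppled on its own, lying at about (515,290). The plate hole sits over the slot at (160,224). I'm going for the pin.

>>> drive_tool --moves '[{"grip":0.05,"delta_pos":[-0.007,0.031,0],"rotation":[0,0,0]},{"grip":0.05,"delta_pos":[-0.007,0.031,0],"rotation":[0,0,0]},{"grip":0.05,"delta_pos":[-0.007,0.031,0],"rotation":[0,0,0]},{"grip":0.05,"delta_pos":[-0.006,0.03,0],"rotation":[0,0,0]},{"grip":0.05,"delta_pos":[0,0,-0.03],"rotation":[0,0,0]},{"grip":0.05,"delta_pos":[0,0,-0.03],"rotation":[0,0,0]},{"grip":0.05,"delta_pos":[0,0,0],"rotation":[0,0,0]},{"grip":0.05,"delta_pos":[0,0,0],"rotation":[0,0,0]}]'

```text
t: 8.05
eef_pos: [0.4932, 0.1991, 0.1356]
ee_rot: [-0.001, -0.062, 0.998, -0.0]
contact_force: [0.2, 0.4, 0.1]
width: 0.05
grip_force: 0.0
```

```bash
cat > i.py <<'E'
from h import *
np.set_printoptions(precision=4,suppress=True)
W=r.snapshot("wrist");T=r.snapshot("top");S=r.snapshot("scene")
s=r.observe();print(s["t"],s["eef_pos"])
for n in ("cleaner","objective","flask"):
  for p in (T,S):
    for d in r.recognise(p,n)[:1]: print(n,round(d["conf"],2),world(p,d["xyz"]))
for d in r.recognise(W,"pin")[:2]: w=world(W,d["xyz"]);print(d["conf"],w,proj(W,w))
print(proj(W,(.4917,.2048,.102)),proj(W,s["eef_pos"]))
a=cv2.resize(W["image"][:,:,::-1],(448,336));b=cv2.resize(S["image"][150:360,250:470,::-1],(352,336))
cv2.imwrite("pics/i.png",np.hstack([a,b]))
E
python3 i.py
```

```text
8.2 [0.4942 0.1999 0.137 ]
cleaner 0.79 [0.6953 0.2758 0.0844]
cleaner 0.76 [0.7148 0.2856 0.075 ]
objective 0.84 [0.373  0.1026 0.0402]
objective 0.57 [0.3772 0.0985 0.0304]
flask 0.87 [0.7636 0.1083 0.0284]
flask 0.55 [0.7808 0.1144 0.0246]
0.81 [0.4891 0.2017 0.0938] [287.9402 235.5997]
[292.6349 244.4525] [284.6132 271.1356]
```

View pics/i.png

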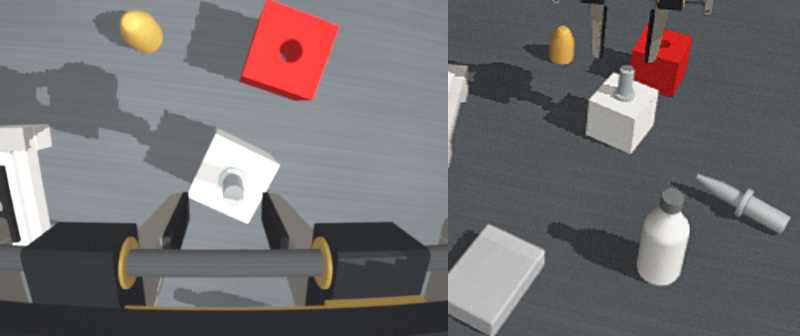

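>>> drive_tool --moves '[{"grip":0.05,"delta_pos":[-0.0035,0.0045,0],"rotation":[0,0,0]},{"grip":0.05,"delta_pos":[0,0,-0.025],"rotation":[0,0,0]},{"grip":0.05,"delta_pos":[0,0,-0.026],"rotation":[0,0,0]},{"grip":0.04,"delta_pos":[0,0,0],"rotation":[0,0,0]},{"grip":0.02,"delta_pos":[0,0,0],"rotation":[0,0,0]},{"grip":0.0,"delta_pos":[0,0,0],"rotation":[0,0,0]},{"grip":0.0,"delta_pos":[0,0,0],"rotation":[0,0,0]},{"grip":0.0,"delta_pos":[0,0,0],"rotation":[0,0,0]},{"grip":0.0,"delta_pos":[0,0,0],"rotation":[0,0,0]},{"grip":0.0,"delta_pos":[0,0,0],"rotation":[0,0,0]}]'

```text
t: 9.55
eef_pos: [0.4903, 0.2049, 0.0857]
ee_rot: [0.001, -0.062, 0.998, 0.0]
contact_force: [-0.4, 1.2, 6.2]
width: 0.0173
grip_force: 30.0
```

>>> drive_tool --moves '[{"grip":0.0,"delta_pos":[0,0,0.02],"rotation":[0,0,0]},{"grip":0.0,"delta_pos":[0,0,0.03],"rotation":[0,0,0]},{"grip":0.0,"delta_pos":[0,0,0.03],"rotation":[0,0,0]},{"grip":0.0,"delta_pos":[0,0,0],"rotation":[0,0,0]},{"grip":0.0,"delta_pos":[0.0105,-0.0393,0],"rotation":[0,0,0]},{"grip":0.0,"delta_pos":[0.0105,-0.0393,0],"rotation":[0,0,0]},{"grip":0.0,"delta_pos":[0.0105,-0.0393,0],"rotation":[0,0,0]},{"grip":0.0,"delta_pos":[0.0105,-0.0393,0],"rotation":[0,0,0]},{"grip":0.0,"delta_pos":[0.0105,-0.0393,0],"rotation":[0,0,0]},{"grip":0.0,"delta_pos":[0.0105,-0.0393,0],"rotation":[0,0,0]},{"grip":0.0,"delta_pos":[0,0,0],"rotation":[0,0,0]},{"grip":0.0,"delta_pos":[0,0,0],"rotation":[0,0,0]}]'

```text
t: 10.75
eef_pos: [0.5518, -0.032, 0.1634]
ee_rot: [-0.001, -0.061, 0.998, 0.0]
contact_force: [-0.1, -0.0, -1.9]
width: 0.0173
grip_force: 30.0
```

```bash
cat > j.py <<'E'
from h import *
import pickle
np.set_printoptions(precision=4,suppress=True)
W=r.snapshot("wrist");S=r.snapshot("scene");pickle.dump((W,S),open("j.pkl","wb"))
s=r.observe();e=s["eef_pos"];print(s["t"],e,s["ee_rot"],s["width"],s["contact_force"])
tip=e-[0,0,.0697]
print("exp tip W",proj(W,tip),"S",proj(S,tip))
for z,n in((.056,"hole"),(.044,"bush")): print(n,proj(W,(.5525,-.034,.056) if n=="hole" else (.5535,-.0315,.044)))
c=proj(W,tip).astype(int)
a=cv2.resize(W["image"][c[1]-90:c[1]+60,c[0]-75:c[0]+75,::-1],(400,400),interpolation=cv2.INTER_CUBIC)
d=proj(S,tip).astype(int)
b=cv2.resize(S["image"][d[1]-40:d[1]+40,d[0]-40:d[0]+40,::-1],(400,400),interpolation=cv2.INTER_CUBIC)
print(c,d)
cv2.imwrite("pics/j.png",np.hstack([a,b]))
E
python3 j.py
```

```text
10.85 [ 0.5517 -0.0306  0.1638] [-0.0007 -0.0624  0.998   0.0002] 0.01711302164152487 [-0.0152  0.1684 -2.2412]
exp tip W [284.6981 228.8322] S [236.2626 194.3631]
hole [280.0401 215.8121]
bush [282.8167 213.7476]
[284 228] [236 194]
```

View pics/j.png

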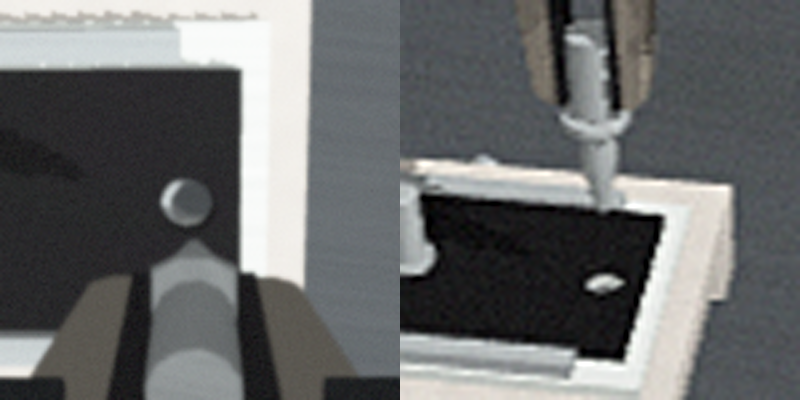

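```bash
cat > k.py <<'E'
from h import *
import pickle
np.set_printoptions(precision=4,suppress=True)
W,S=pickle.load(open("j.pkl","rb"))
w=lambda u,v:(W,209+(u+.5)/2.667-.5,138+(v+.5)/2.667-.5)
s=lambda u,v:(S,196+(u+.5)/5-.5,154+(v+.5)/5-.5)
print("W tip",atz(*w(194,243),.094),"hole",atz(*w(186,203),.056))
print("S tip",atz(*s(204,206),.094),"hole",atz(*s(204,285),.056))
print("tri tip",tri([w(194,243),s(204,206)]),"hole",tri([w(186,203),s(204,285)]))
E
python3 k.py
```

```text
W tip [ 0.552  -0.0329  0.094 ] hole [ 0.551  -0.0355  0.056 ]
S tip [ 0.5528 -0.0299  0.094 ] hole [ 0.557 -0.031  0.056]
tri tip [ 0.5519 -0.0317  0.0929] hole [ 0.5519 -0.0344  0.0509]
```

>>> drive_tool --moves '[{"grip":0.0,"delta_pos":[0.0015,0,-0.012],"rotation":[0,0,0]},{"grip":0.0,"delta_pos":[0,0,-0.012],"rotation":[0,0,0]},{"grip":0.0,"delta_pos":[0,0,-0.012],"rotation":[0,0,0]},{"grip":0.0,"delta_pos":[0,0,-0.003],"rotation":[0,0,0]},{"grip":0.0,"delta_pos":[0,0,-0.003],"rotation":[0,0,0]},{"grip":0.0,"delta_pos":[0,0,-0.002],"rotation":[0,0,0]}]'

```text
t: 11.45
eef_pos: [0.5541, -0.0312, 0.1203]
ee_rot: [-0.0, -0.062, 0.998, -0.0]
contact_force: [-0.9, -1.1, -1.5]
width: 0.0173
grip_force: 30.0
```

>>> drive_tool --moves '[{"grip":0.0,"delta_pos":[0,0,-0.002],"rotation":[0,0,0]},{"grip":0.0,"delta_pos":[0,0,-0.002],"rotation":[0,0,0]},{"grip":0.0,"delta_pos":[0,0,-0.002],"rotation":[0,0,0]},{"grip":0.0,"delta_pos":[0,0,-0.002],"rotation":[0,0,0]},{"grip":0.0,"delta_pos":[0,0,-0.001],"rotation":[0,0,0]},{"grip":0.0,"delta_pos":[0,0,0],"rotation":[0,0,0]}]'

```text
t: 12.05
eef_pos: [0.554, -0.0314, 0.1115]
ee_rot: [-0.0, -0.062, 0.998, -0.0]
contact_force: [-1.4, -1.9, -1.2]
width: 0.0171
grip_force: 30.0
```

>>> drive_tool --moves '[{"grip":0.0,"delta_pos":[0,0,-0.002],"rotation":[0,0,0]},{"grip":0.0,"delta_pos":[0,0,-0.002],"rotation":[0,0,0]},{"grip":0.0,"delta_pos":[0,0,-0.002],"rotation":[0,0,0]},{"grip":0.0,"delta_pos":[0,0,0],"rotation":[0,0,0]}]'

```text
t: 12.45
eef_pos: [0.5539, -0.0313, 0.1052]
ee_rot: [-0.0, -0.062, 0.998, -0.0]
contact_force: [-0.5, -2.6, -2.0]
width: 0.0168
grip_force: 30.0
```

>>> drive_tool --moves '[{"grip":0.0,"delta_pos":[0,0,-0.0015],"rotation":[0,0,0]},{"grip":0.0,"delta_pos":[0,0,-0.0015],"rotation":[0,0,0]},{"grip":0.0,"delta_pos":[0,0,0],"rotation":[0,0,0]}]'

```text
t: 12.75
eef_pos: [0.554, -0.0313, 0.1024]
ee_rot: [-0.0, -0.062, 0.998, 0.0]
contact_force: [-0.1, -2.2, -0.2]
width: 0.0176
grip_force: 30.0
```

>>> drive_tool --moves '[{"grip":0.0,"delta_pos":[0,0,-0.0015],"rotation":[0,0,0]},{"grip":0.0,"delta_pos":[0,0,-0.0015],"rotation":[0,0,0]},{"grip":0.0,"delta_pos":[0,0,-0.0015],"rotation":[0,0,0]},{"grip":0.0,"delta_pos":[0,0,0],"rotation":[0,0,0]}]'

```text
t: 13.15
eef_pos: [0.5539, -0.0312, 0.0978]
ee_rot: [-0.0, -0.062, 0.998, 0.0]
contact_force: [-1.1, -1.9, -2.0]
width: 0.0171
grip_force: 30.0
```

>>> drive_tool --moves '[{"grip":0.0,"delta_pos":[0,0,-0.001],"rotation":[0,0,0]},{"grip":0.0,"delta_pos":[0,0,-0.001],"rotation":[0,0,0]},{"grip":0.0,"delta_pos":[0,0,0],"rotation":[0,0,0]}]'

```text
t: 13.45
eef_pos: [0.554, -0.0313, 0.0959]
ee_rot: [-0.0, -0.062, 0.998, 0.0]
contact_force: [-1.2, -1.8, -1.3]
width: 0.0173
grip_force: 30.0
```

>>> drive_tool --moves '[{"grip":0.0,"delta_pos":[0,0,-0.001],"rotation":[0,0,0]},{"grip":0.0,"delta_pos":[0,0,-0.001],"rotation":[0,0,0]},{"grip":0.0,"delta_pos":[0,0,-0.001],"rotation":[0,0,0]},{"grip":0.0,"delta_pos":[0,0,0],"rotation":[0,0,0]}]'

```text
t: 13.85
eef_pos: [0.554, -0.0313, 0.0929]
ee_rot: [-0.0, -0.062, 0.998, 0.0]
contact_force: [-0.7, -3.0, -0.9]
width: 0.017
grip_force: 30.0
```

>>> drive_tool --moves '[{"grip":0.0,"delta_pos":[0,0,-0.001],"rotation":[0,0,0]},{"grip":0.0,"delta_pos":[0,0,-0.001],"rotation":[0,0,0]},{"grip":0.0,"delta_pos":[0,0,-0.001],"rotation":[0,0,0]},{"grip":0.0,"delta_pos":[0,0,0],"rotation":[0,0,0]}]'

```text
t: 14.25
eef_pos: [0.5539, -0.0312, 0.0899]
ee_rot: [-0.0, -0.062, 0.998, 0.0]
contact_force: [-1.9, -2.8, 0.3]
width: 0.0175
grip_force: 30.0
```

Going well, with only the plate's drag showing in the force. About 8 mm to go.

>>> drive_tool --moves '[{"grip":0.0,"delta_pos":[0,0,-0.001],"rotation":[0,0,0]},{"grip":0.0,"delta_pos":[0,0,-0.001],"rotation":[0,0,0]},{"grip":0.0,"delta_pos":[0,0,-0.001],"rotation":[0,0,0]},{"grip":0.0,"delta_pos":[0,0,0],"rotation":[0,0,0]}]'

```text
t: 14.65
eef_pos: [0.5537, -0.0313, 0.0868]
ee_rot: [-0.0, -0.062, 0.998, 0.0]
contact_force: [-2.5, -2.9, 0.1]
width: 0.0172
grip_force: 30.0
```

>>> drive_tool --moves '[{"grip":0.0,"delta_pos":[0,0,-0.001],"rotation":[0,0,0]},{"grip":0.0,"delta_pos":[0,0,-0.001],"rotation":[0,0,0]},{"grip":0.0,"delta_pos":[0,0,0],"rotation":[0,0,0]}]'

```text
t: 14.95
eef_pos: [0.5538, -0.0313, 0.0849]
ee_rot: [-0.0, -0.062, 0.998, 0.0]
contact_force: [-3.6, -2.8, 1.3]
width: 0.0172
grip_force: 30.0
```

>>> drive_tool --moves '[{"grip":0.0,"delta_pos":[-0.0003,0,-0.0008],"rotation":[0,0,0]},{"grip":0.0,"delta_pos":[0,0,-0.0008],"rotation":[0,0,0]},{"grip":0.0,"delta_pos":[0,0,0],"rotation":[0,0,0]}]'

```text
t: 15.25
eef_pos: [0.5537, -0.0313, 0.0834]
ee_rot: [-0.0, -0.062, 0.998, 0.0]
contact_force: [-4.1, -2.3, 1.1]
width: 0.0171
grip_force: 30.0
```

>>> drive_tool --moves '[{"grip":0.0,"delta_pos":[0,0,-0.0008],"rotation":[0,0,0]},{"grip":0.0,"delta_pos":[0,0,0],"rotation":[0,0,0]}]'

```text
t: 15.45
eef_pos: [0.5537, -0.0313, 0.0826]
ee_rot: [-0.0, -0.062, 0.998, 0.0]
contact_force: [-5.2, -1.2, 1.6]
width: 0.0172
grip_force: 30.0
```

>>> drive_tool --moves '[{"grip":0.0,"delta_pos":[-0.0003,0,-0.0006],"rotation":[0,0,0]},{"grip":0.0,"delta_pos":[0,0,0],"rotation":[0,0,0]}]'

```text
t: 15.65
eef_pos: [0.5536, -0.0313, 0.082]
ee_rot: [0.0, -0.062, 0.998, -0.0]
contact_force: [-4.3, -2.0, 0.4]
width: 0.0172
grip_force: 30.0
```

>>> drive_tool --moves '[{"grip":0.0,"delta_pos":[0,0,-0.0005],"rotation":[0,0,0]},{"grip":0.0,"delta_pos":[0,0,0],"rotation":[0,0,0]}]'

```text
t: 15.85
eef_pos: [0.5536, -0.0313, 0.0817]
ee_rot: [0.0, -0.062, 0.998, -0.0]
contact_force: [-3.9, -1.6, 3.2]
width: 0.0175
grip_force: 30.0
```

>>> drive_tool --moves '[{"grip":0.0,"delta_pos":[0,0,-0.0005],"rotation":[0,0,0]},{"grip":0.0,"delta_pos":[0,0,0],"rotation":[0,0,0]}]'

```text
t: 16.05
eef_pos: [0.5537, -0.0313, 0.0817]
ee_rot: [0.0, -0.062, 0.998, -0.0]
contact_force: [-5.4, -1.5, 9.6]
width: 0.0176
grip_force: 30.0
```

Seated: the force jumped while z stayed put. Releasing and lifting away.

>>> drive_tool --moves '[{"grip":0.03,"delta_pos":[0,0,0],"rotation":[0,0,0]},{"grip":0.04,"delta_pos":[0,0,0],"rotation":[0,0,0]},{"grip":0.05,"delta_pos":[0,0,0],"rotation":[0,0,0]},{"grip":0.05,"delta_pos":[0,0,0],"rotation":[0,0,0]},{"grip":0.05,"delta_pos":[0,0,0.01],"rotation":[0,0,0]},{"grip":0.05,"delta_pos":[0,0,0.03],"rotation":[0,0,0]},{"grip":0.05,"delta_pos":[0,0,0.04],"rotation":[0,0,0]},{"grip":0.05,"delta_pos":[0,0,0.03],"rotation":[0,0,0]},{"grip":0.05,"delta_pos":[0,0,0],"rotation":[0,0,0]},{"grip":0.05,"delta_pos":[0,0,0],"rotation":[0,0,0]}]'

```text
t: 17.05
eef_pos: [0.5539, -0.0312, 0.1921]
ee_rot: [0.001, -0.062, 0.998, -0.0]
contact_force: [-0.3, -0.2, -0.8]
width: 0.0501
grip_force: 0.0
```

```bash
cat > l.py <<'E'
from h import *
np.set_printoptions(precision=4,suppress=True)
W=r.snapshot("wrist");S=r.snapshot("scene");T=r.snapshot("top");s=r.observe();print(s["t"],s["eef_pos"],s["contact_force"])
for n in ("cleaner","objective","flask"):
  for p in (T,S):
    for d in r.recognise(p,n)[:1]: print(n,round(d["conf"],2),world(p,d["xyz"]))
c=proj(W,(.5536,-.0313,.06)).astype(int);d=proj(S,(.5536,-.0313,.07)).astype(int)
for z in (.056,.098): print(z,proj(S,(.5536,-.0313,z))-d+35)
a=cv2.resize(W["image"][c[1]-75:c[1]+75,c[0]-75:c[0]+75,::-1],(400,400),interpolation=cv2.INTER_CUBIC)
b=cv2.resize(S["image"][d[1]-35:d[1]+35,d[0]-35:d[0]+35,::-1],(400,400),interpolation=cv2.INTER_CUBIC)
cv2.imwrite("pics/l.png",np.hstack([a,b]))
E
python3 l.py
```

```text
17.2 [ 0.5526 -0.0312  0.19  ] [0.679  0.6254 0.0256]
cleaner 0.95 [0.6921 0.2736 0.0827]
cleaner 0.63 [0.7175 0.2823 0.0684]
objective 0.71 [0.3716 0.0997 0.0405]
objective 0.63 [0.3804 0.1023 0.0299]
flask 0.62 [0.7614 0.107  0.0274]
flask 0.87 [0.7784 0.114  0.0265]
0.056 [35.836 40.49 ]
0.098 [34.4732 24.3472]
```

View pics/l.png

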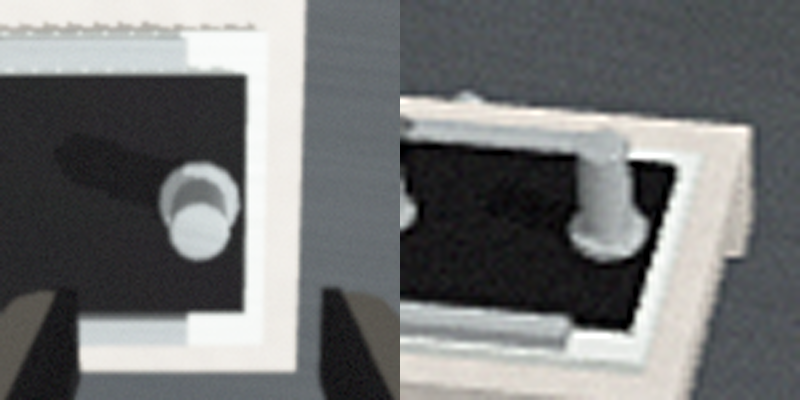

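The pin stands upright with its shoulder flush on the plate: shoulder at (608,240) and top at (605,145), where the projection puts them. The bystanders haven't moved.

```bash
python3 -c "
from bench import r
print(r.sign_off())"
```

```text
the job is handed in; nothing more can be done
None
```

The job is handed in: the plate is slid back, the pin is seated flush in the stacked holes and released, the bottle, lens and flask are unmoved, and the hand-in gave no verdict.

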